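Load the incoming-part test jigs

TASK

Load the test jigs for the next check: put the speaker, the fan, the motor and the control knob each into the jig whose orange recess has its shape and size, lying flat on the recess floor, the same way up as they are now. Set them down rather than dropping them, and leave the dish of screws where it stands.

Things in the scene. Friction and masses are not known exactly. Their poses are not given: they have to be found in the camera images.
- speaker: Small loudspeaker driver lying face down, 38 mm high: round dark flange 66 mm across and 4 mm thick below, a basket narrowing upward, on top the dark round magnet, 36 mm across, from 19.5 to 36.5 mm height, with a 33 mm steel back plate. Grip it by the magnet. Origin: centre of the underside, z up. About 0.16 kg.
- fan: Square cooling fan lying flat, black frame 60 x 60 mm and 25 mm high with grey blades in a round opening. Origin: centre of the underside, z up, x and y across its sides. About 0.07 kg.
- motor: Square stepper motor standing on its back, 42 x 42 mm and 34 mm high, black with aluminium end caps; on its top a boss 22 mm across and 2 mm high and a 5 mm steel shaft that ends 54 mm above the underside. Origin: centre of the underside, z up, x and y across its sides. About 0.22 kg.
- dial: Round aluminium control knob with ridged side and a red mark on top, 44 mm across and 26 mm high, lying flat. Origin: centre of the underside, z up. About 0.08 kg.
- jig_speaker: Fixed test jig: an orange nest block 96 x 96 mm, 12 mm high, with a large round recess (78 mm across), 8 mm deep (grey floor 4 mm above the bench), 6 mm wider than the speaker's flange on every side. Beside it on +x a green circuit board, 92 mm wide, 50 to 84 mm from the origin, 12.5 mm high. Origin: below the recess's centre, on the bench, z up.
- jig_fan: Fixed test jig: an orange nest block 96 x 96 mm, 12 mm high, with a large square recess (72 x 72 mm), 8 mm deep (grey floor 4 mm above the bench), 6 mm wider than the fan on every side. Beside it on +x a green circuit board, 92 mm wide, 50 to 84 mm from the origin, 12.5 mm high. Origin: below the recess's centre, on the bench, z up, x and y along its sides.
- jig_motor: Fixed test jig: an orange nest block 96 x 96 mm, 12 mm high, with a small square recess (54 x 54 mm), 8 mm deep (grey floor 4 mm above the bench), 6 mm wider than the motor on every side. Beside it on +x a green circuit board, 92 mm wide, 50 to 84 mm from the origin, 12.5 mm high. Origin: below the recess's centre, on the bench, z up, x and y along its sides.
- jig_knob: Fixed test jig: an orange nest block 96 x 96 mm, 12 mm high, with a small round recess (56 mm across), 8 mm deep (grey floor 4 mm above the bench), 6 mm wider than the knob on every side. Beside it on +x a green circuit board, 92 mm wide, 50 to 84 mm from the origin, 12.5 mm high. Origin: below the recess's centre, on the bench, z up.
- screw_dish: Round steel dish of small screws, 72 mm across and 24 mm high, loose on the bench among the parts. Not to be moved. Origin: centre of the underside, z up.
Things that resemble listed ones, but are neither listed nor needed, are in the scene too. What is shaped like the jig_speaker but turquoise is not meant.

How it is judged:
By the outcome, as a careful person would: the job done as asked, in the order asked, and still so for the second after the job is handed in, with the robot touching nothing.
It also fails if it takes over 109 s, if anything falls off the work surface, if the arm or the gripper's body presses on something with over 40 N, if the wrist force passes 120 N, or if a joint passes its speed limit or range.

ROBOT

A 6-joint arm with a two-finger parallel gripper is mounted at the origin on the work surface. World frame = base frame: x ahead of the robot, y to its left, z up, the work surface at z = 0. Lengths are in m, angles in rad, forces in N, time in s.
With the tool pointing down it reaches from about 0.35 to 0.85 m from the base axis. Payload 8.1 kg.
Tool frame: the origin (TCP) lies between the finger pads; the fingertips stand 14 mm ahead of it and the grasp point (between the pads) lies 5 mm behind it (robot.tcp_to_tips is the z of the fingertips in the tool frame, in m); z points along the fingers, y is the line along which they close (so a half turn about z gives the same grasp; the last joint's range is limited). The gripper opens to 93 mm and grips with 3 to 60 N. Pads are 15 mm wide; open, the fingers measure 128 mm over their backs; the gripper's body (75 mm by 188 mm) begins 65 mm behind the grasp point.
Start: joints at [-1.198, 0.13, 1.488, -0, 1.523, -0.085], TCP at [0.265, -0.538, 0.233] pointing down, gripper open.
Joint ranges: [-2.96, 2.96], [-0.89, 2.26], [0.02, 2.5], [-1.34, 4.48], [0, 2.73], [-2.66, 2.66]. Speed limits (rad/s): [2.39, 2.39, 2.79, 3.14, 3.14, 3.14].

INTERFACE

Orientations are given as a rotation vector (axis times angle).
In Python, from plant import sensors, read_camera, robot gives the robot as it stands.
- The arm moves only by the tool advance, called after "Call:" by a JSON object that holds its "api" and its "payload", one argument or row to a line. Schema: {"type":"object","properties":{"ticks":{"type":"array","items":{"type":"array","items":{"type":"array","items":{"type":"number"},"minItems":5,"maxItems":5},"minItems":1,"maxItems":20},"minItems":1,"maxItems":1},"grip_n":{"type":"number"},"only":{"type":"string"},"quiet":{"type":"boolean"},"lines":{"type":"string"}},"required":["ticks"],"additionalProperties":false}. ticks is a list that holds a single list of rows (three levels of brackets), with 1 to 20 rows, each of 5 numbers: the finger opening in m, then dx, dy, dz in shares of the most that a row can go, 1 being 50 mm, then a turn about the tool's z in parts of the range, where 1.0 means 180 degrees; each row shifts and turns the commanded pose from where the row before left it, along the tool's axes as they then stand; what a row does not reach is not made up. A row lasts 1/10 s, in which the tool goes at most 0.05 m and 0.15 rad, less where a joint would pass 70% of its speed; a pose out of reach is approached as far as the arm can. The fingers move at their own pace and stop on an object; grip_n is the grip in N (left out, the last holds). Time passes only in rows, so rows that do not move let the fingers close. The tool returns the time, the measured TCP pose, the force, the opening and the grip force at its end. only (a regular expression) keeps the lines of the reply that match it, lines (a string "A,B") keeps lines A to B, and quiet returns only ok. Shift and turn numbers lie between -1 and 1, and a call with a number outside is refused. Input that does not fit is refused with a message, and nothing moves.
- sensors.read_state(): the state, without advancing time (a new reading comes with each control period).
- read_camera(name): name is "scene" or "top" or "wrist"; returns a dict with "image" (420x560x3 uint8, red, green, blue), "depth" (420x560 float32, m along the optical axis (not along the pixel's ray), 0 where there is no reading), "fx", "fy", "cx", "cy" (pixels), "R" (3x3) and "t" (3): a world point X has camera coordinates R X + t. Camera axes: x right, y down, z forward; pixel columns grow to the right and rows downward; lengths in m; the calibration is good to about 2 mm. A picture is of the moment at which its call begins.
- robot.close_job(): hands the job in; it is judged then, once.
The state is a dict: "t": time; "q": joint angles; "dq": joint speeds; "joint_torque": joint torques, N m; "tool_pos": TCP position; "orientation": TCP orientation; "force": force on the tool from outside, world axes, zero at the start; "wrist_torque": the same for the moment, N m; "opening": finger opening in m; "gripper_force": force on a finger pad.
Only numpy, scipy, OpenCV 4.12 (cv2) and the standard library are available. Lean on these libraries where they do the work, as an engineer would, in place of code of your own. Each camera call takes 0.05 s, during which the arm holds its last target. There are 200 camera calls.

## Working session

There is one attempt and no reset: what is moved stays moved. The work goes in short steps, Python scripts to look and compute and a tool call to move; the robot and the scene stay as the last step left them, time stands still between calls to the robot, and variables do not carry over. Pictures are saved under pics/ and viewed, at most 14 in all, crops included, and the job is handed in when it is done.

```bash
ls; mkdir -p pics
```

Create h.py:
```python
import numpy as np, cv2
from plant import sensors, read_camera, robot
def snap(cam,name,scale=1.4):
    c=read_camera(cam); np.savez(f'pics/{name}.npz',**c)
    im=cv2.cvtColor(c['image'],cv2.COLOR_RGB2BGR)
    cv2.imwrite(f'pics/{name}.png',cv2.resize(im,None,fx=scale,fy=scale,interpolation=cv2.INTER_CUBIC)); return c
def load(name): return dict(np.load(f'pics/{name}.npz'))
def world(c,u,v,z=None):
    "pixel -> world, by depth or on plane z"
    r=np.array([(u-c['cx'])/c['fx'],(v-c['cy'])/c['fy'],1.]); R,t=c['R'],c['t']
    o=-R.T@t; d=R.T@r
    return o+d*(c['depth'][int(round(v)),int(round(u))] if z is None else (z-o[2])/d[2])
```

Run:
```python
from h import *
snap('top','top0'); snap('scene','scene0')
s=sensors.read_state(); print(s)
```

```text
pics
{'t': 0.1, 'q': array([-1.19843690e+00,  1.31069173e-01,  1.48917851e+00, -2.05095671e-05,
        1.52301094e+00, -8.54033563e-02]), 'dq': array([-0.00104701, -0.0006211 , -0.00212493,  0.00073033, -0.00112605,
       -0.00059418]), 'joint_torque': array([ 7.76232991e-04, -5.61342144e+01, -4.93095446e+01,  7.69858458e-02,
        2.90828833e-02, -6.55654091e-07]), 'tool_pos': array([ 0.26499508, -0.53775479,  0.23169771]), 'orientation': array([-3.05805906e+00, -7.12418478e-01,  4.05816015e-04]), 'force': array([ 0.51303195, -0.26085002, -0.01586346]), 'wrist_torque': array([-0.0584592 , -0.01916813, -0.04772733]), 'gripper_force': 0.0, 'opening': 0.09290967331223518}
```

View pics/top0.png

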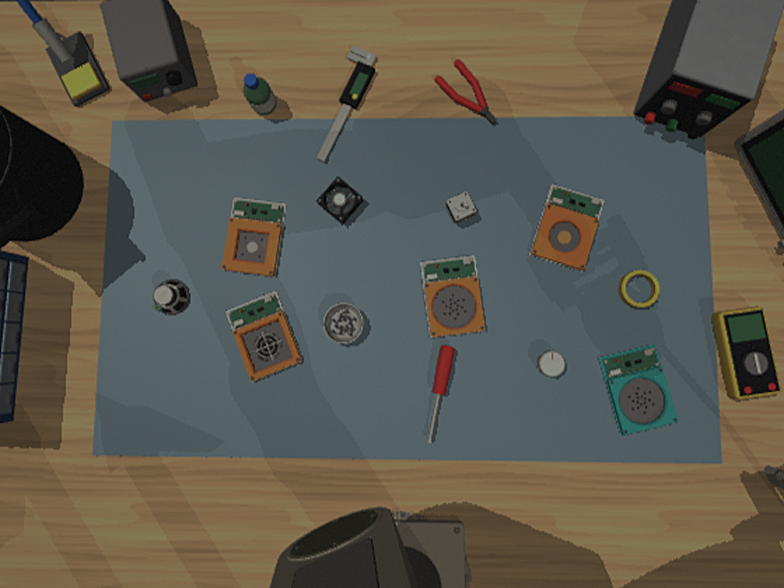

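View pics/scene0.png

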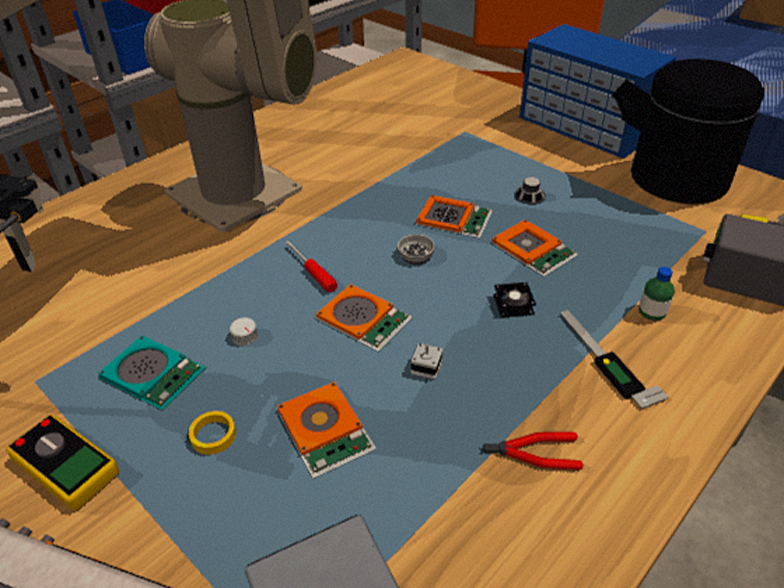

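The top view (784-wide picture) has image up = +x and image left = +y.
- **Parts:** speaker (172,295), fan (340,200), motor (462,206), knob (551,364).
- **Jigs:** motor jig with small square (251,247), fan jig with large square and grille (267,346), speaker jig with large round (454,305), knob jig with small round (564,237).
- **To leave alone:** dish (345,324).
- **Could be mistaken:** turquoise decoy (640,400) for the speaker jig, yellow ring (639,289) for a recess or knob, and the knob jig for the speaker jig (both orange and round, told apart by size).

Create m.py:
```python
from h import *
c=load('top0'); H,W=c['depth'].shape
v,u=np.mgrid[:H,:W]; Z=c['depth']
P=np.stack([(u-c['cx'])/c['fx']*Z,(v-c['cy'])/c['fy']*Z,Z],-1)
X=(P-c['t'])@c['R']   # world
def box(xy):
    r=cv2.minAreaRect(xy.astype(np.float32)); return np.round(r[0],4),np.round(r[1],4),round(r[2],1)
hsv=cv2.cvtColor(c['image'],cv2.COLOR_RGB2HSV)
print('cam',-c['R'].T@c['t'],c['fx'])
for n,(a,b),zt,rad in [('speaker',(172,295),.03,.05),('speakerlow',(172,295),.004,.06),('fan',(340,200),.015,.06),('motor',(462,206),.025,.05),('knob',(551,364),.015,.04),('dish',(345,324),.012,.06)]:
    a,b=a/1.4,b/1.4; p0=X[int(b),int(a)]
    m=(np.hypot(*(X[...,:2]-p0[:2]).transpose(2,0,1))<rad)&(X[...,2]>zt)&(Z>0)
    q=X[m]; print(n,p0.round(3),m.sum(),box(q[:,:2]),'med',np.median(q,0).round(4),'circ',np.round(cv2.minEnclosingCircle(q[:,:2].astype(np.float32))[0],4))
mo=cv2.inRange(hsv,(5,120,80),(18,255,255))
nl,lab,st,cen=cv2.connectedComponentsWithStats(mo)
for i in range(1,nl):
    if st[i,4]>300:
        vv,uu=np.nonzero(lab==i)
        q=np.array([world(c,a,b,.012) for a,b in zip(uu,vv)])
        hz=np.median(X[vv,uu,2])
        print('orange',cen[i]*1.4,st[i,4],box(q[:,:2]),'z',hz.round(4))
        # recess: hole contour
        cs,h=cv2.findContours((lab==i).astype(np.uint8),cv2.RETR_CCOMP,cv2.CHAIN_APPROX_NONE)
        for k in range(len(cs)):
            if h[0][k][3]>=0 and len(cs[k])>40:
                w=np.array([world(c,*p[0],.012) for p in cs[k]])[:,:2]; print('   hole',box(w))
```

```bash
python3 m.py
```

```text
cam [ 0.40398446 -0.01256516  0.98138302] 390.7169466083971
speaker [0.495 0.405 0.037] 173 (array([0.4949, 0.4183]), array([0.0352, 0.0346]), 6.6) med [0.4948 0.4176 0.0376] circ [0.4953 0.4192]
speakerlow [0.495 0.405 0.037] 523 (array([0.4942, 0.4035]), array([0.1033, 0.1116]), 56.5) med [0.4924 0.4094 0.0181] circ [0.4946 0.4043]
fan [0.669 0.113 0.023] 362 (array([0.6705, 0.1128]), array([0.0615, 0.0603]), 49.6) med [0.6711 0.1126 0.024 ] circ [0.669  0.1126]
motor [ 0.653 -0.107  0.032] 286 (array([ 0.6546, -0.1047]), array([0.0425, 0.0418]), 25.4) med [ 0.6533 -0.1045  0.0346] circ [ 0.6553 -0.1049]
knob [ 0.377 -0.257  0.024] 271 (array([ 0.3794, -0.2587]), array([0.0416, 0.042 ]), 66.6) med [ 0.3797 -0.2586  0.0265] circ [ 0.3796 -0.259 ]
dish [0.446 0.101 0.007] 217 (array([0.4479, 0.1019]), array([0.0691, 0.0696]), 2.0) med [0.4484 0.1052 0.0194] circ [0.4477 0.1027]
orange [565.12623098 236.02846911] 1117 (array([ 0.6036, -0.2911]), array([0.097 , 0.0981]), 71.9) z 0.0123
   hole (array([ 0.6036, -0.2903]), array([0.0578, 0.0556]), 43.7)
orange [250.83746098 245.88574402] 961 (array([0.5859, 0.2721]), array([0.0975, 0.0967]), 82.7) z 0.012
   hole (array([0.5855, 0.2731]), array([0.0595, 0.0582]), 82.2)
orange [454.03834483 306.12689655] 725 (array([ 0.4781, -0.0933]), array([0.0961, 0.0958]), 7.4) z 0.0121
   hole (array([ 0.4773, -0.0924]), array([0.0785, 0.0775]), 45.0)
orange [266.49475309 345.23611111] 648 (array([0.4064, 0.2395]), array([0.0963, 0.096 ]), 22.5) z 0.0119
   hole (array([0.4061, 0.2399]), array([0.0765, 0.0762]), 22.7)
```

Measured sizes agree with the description: blocks 96 mm, recess holes about 78, 56, 76 and 59 mm (the square ones read slightly large), parts 35, 60, 42 and 42 mm, heights as listed. I'll check the choices in one close crop and see how far the kettle reaches near the speaker.

Create go.py:
```python
import sys
from h import *
from scipy.spatial.transform import Rotation as Ro
def main(x,y,z,phi=None):
    s=sensors.read_state(); R=Ro.from_rotvec(s['orientation']).as_matrix(); p=s['tool_pos']
    d=R.T@(np.array([x,y,z])-p); f=np.arctan2(R[1,0],R[0,0])
    print('t',s['t'],'pos',p.round(4),'phi',round(f,3),'q6',round(s['q'][5],2),'tilt',R[:,2].round(3),'open',round(s['opening'],4),'| tool d',d.round(4),end=' ')
    if phi is not None: print('turn',round((f-phi+np.pi/2)%np.pi-np.pi/2,3),'(mod pi)')
if __name__=='__main__': main(*map(float,sys.argv[1:]))
```

Add to m.py:
```python
m=(X[...,2]>.06)&(X[...,1]>.3)&(Z>0)&(X[...,0]>.2)&(X[...,0]<.8)
q=X[m]; print('tall y>.3:',q.min(0).round(3),q.max(0).round(3))
im=cv2.cvtColor(c['image'],cv2.COLOR_RGB2BGR)
tiles=[cv2.resize(im[int(b/1.4)-32:int(b/1.4)+32,int(a/1.4)-32:int(a/1.4)+32],(195,195),interpolation=cv2.INTER_CUBIC) for a,b in [(172,295),(340,200),(462,206),(551,364),(454,300),(267,340),(251,240),(564,230)]]
cv2.imwrite('pics/crop0.png',np.vstack([np.hstack(tiles[:4]),np.hstack(tiles[4:])]))
```

```bash
python3 m.py|tail -1; python3 go.py .45 -.2 .23; python3 go.py .495 .418 .15
```

```text
tall y>.3: [0.451 0.55  0.06 ] [0.794 0.695 0.215]
t 0.1 pos [ 0.265  -0.5378  0.2317] phi 0.458 q6 -0.09 tilt [-0.001  0.002 -1.   ] open 0.0929 | tool d [ 0.3152 -0.2212  0.0021] t 0.1 pos [ 0.265  -0.5378  0.2317] phi 0.458 q6 -0.09 tilt [-0.001  0.002 -1.   ] open 0.0929 | tool d [ 0.6287 -0.7556  0.083 ]
```

View pics/crop0.png

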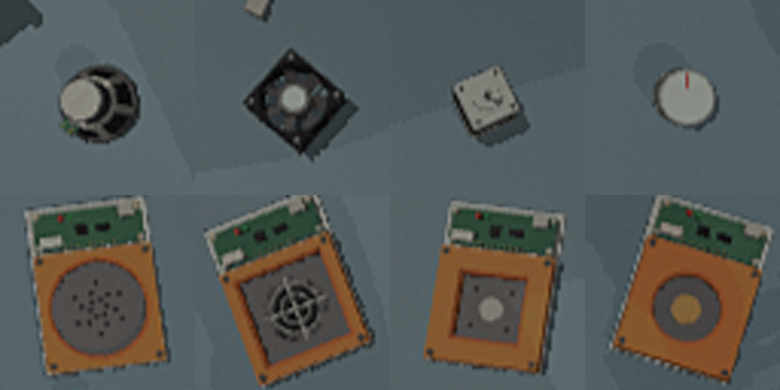

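The crop shows, in the top row, speaker, fan, motor and knob. The bottom row shows the speaker jig (large round), fan jig (large square with grille), motor jig (small square) and knob jig (small round), so the choices are confirmed. First move is to the speaker.

The rows are not in the units I measure in: shifts go in shares of 50 mm and turns go in shares of 180 degrees. I convert before sending: 0.04 m is 0.8, 0.035 m is 0.7.

Call:
{"api": "advance", "payload": {
  "ticks": [
    [[0.093,0.8,-0.56,0,0],[0.093,0.8,-0.56,0,0],[0.093,0.8,-0.56,0,0],[0.093,0.8,-0.56,0,0],[0.093,0.8,-0.56,0,0],[0.093,0.8,-0.56,0,0],[0.093,0.8,-0.56,0,0],[0.093,0.7,-0.5,0,0]]
  ]
}}

```text
t: 0.9
tool_pos: [0.4506, -0.1984, 0.2324]
orientation: [-3.059, -0.713, 0.0]
force: [1.4, 0.0, 1.4]
opening: 0.0927
gripper_force: 0.0
```

Call:
{"api": "advance", "payload": {
  "ticks": [
    [[0.093,0.48,-0.82,0,0],[0.093,0.48,-0.82,0,0],[0.093,0.48,-0.82,0,0],[0.093,0.48,-0.82,0,0],[0.093,0.48,-0.82,0,0],[0.093,0.48,-0.82,0,0],[0.093,0.48,-0.82,0,0],[0.093,0.48,-0.82,0,0],[0.093,0.48,-0.82,0,0],[0.093,0.48,-0.82,0,0],[0.093,0.48,-0.82,0.4,0],[0.093,0.48,-0.82,0.4,0],[0.093,0.48,-0.82,0.6,0],[0.093,0,0,0,0]]
  ]
}}

```text
t: 2.3
tool_pos: [0.4899, 0.4098, 0.1593]
orientation: [3.056, 0.718, -0.016]
force: [-1.7, -0.9, -0.9]
opening: 0.0935
gripper_force: 0.0
```

```bash
python3 go.py .495 .418 .035
```

Run:
```python
from h import *
c=snap('wrist','w1');
```

```text
t 2.3 pos [0.4899 0.4098 0.1593] phi 0.462 q6 1.72 tilt [-0.009 -0.005 -1.   ] open 0.0935 | tool d [ 0.0096 -0.0051  0.1242]
```

View pics/w1.png

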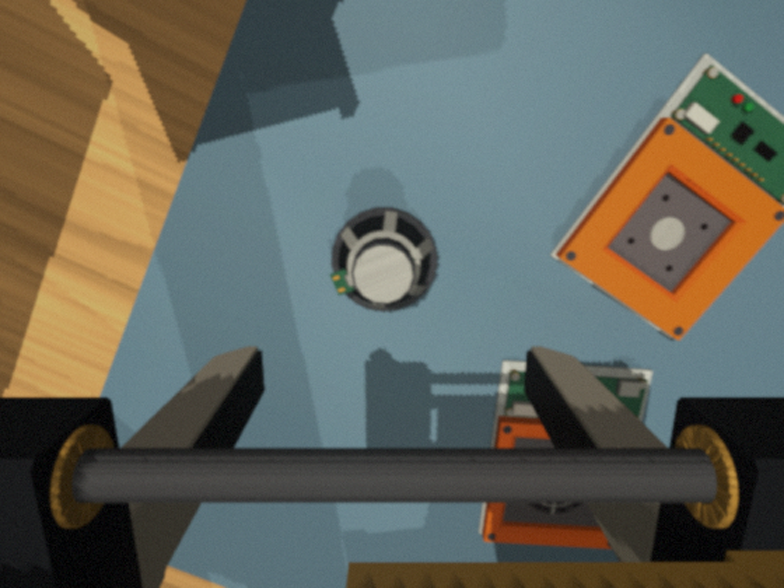

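The wrist view shows the speaker alone between the fingers' line, its magnet plate at about (384,273), with clear space for both fingers. I'll measure its centre from here.

Run:
```python
from h import *
c=load('w1'); print(world(c,384/1.4,273/1.4),world(c,384/1.4,273/1.4,.038), 'flange', world(c,385/1.4,259/1.4,.004))
for u,v in[(615,360),(666,233)]: print(world(c,u/1.4,v/1.4),world(c,u/1.4,v/1.4,.004))
```

```text
[0.49427039 0.41884768 0.03741852] [0.49440644 0.4189023  0.038     ] flange [0.49471989 0.41907664 0.004     ]
[5.00417798e-01 2.52235043e-01 3.52879630e-04] [0.50109693 0.25449495 0.004     ]
[0.58517141 0.27407241 0.00557438] [0.5853106  0.27319286 0.004     ]
```

Converted, 0.03 m is 0.6, 0.025 m is 0.5.

Call:
{"api": "advance", "payload": {
  "ticks": [
    [[0.093,0.16,-0.12,0.6,0],[0.093,0,0,0.6,0],[0.093,0,0,0.5,0],[0.093,0,0,0,0]]
  ]
}}

```text
t: 2.75
tool_pos: [0.4964, 0.4135, 0.0786]
orientation: [3.057, 0.711, -0.009]
force: [0.3, -0.1, -0.1]
opening: 0.0935
gripper_force: 0.0
```

```bash
python3 go.py .4945 .419 .036
```

```text
t 2.75 pos [0.4964 0.4135 0.0786] phi 0.457 q6 1.73 tilt [-0.005 -0.004 -1.   ] open 0.0935 | tool d [ 0.001  -0.0059  0.0426]
```

Converted, 0.02 m is 0.4, 0.015 m is 0.3.

Call:
{"api": "advance", "payload": {
  "ticks": [
    [[0.093,0.02,-0.12,0.4,0],[0.093,0,0,0.3,0],[0.093,0,0,0.14,0],[0.093,0,0,0,0]]
  ],
  "grip_n": 20
}}

```text
t: 3.15
tool_pos: [0.4962, 0.4211, 0.0396]
orientation: [3.059, 0.712, -0.002]
force: [0.8, -0.3, -0.6]
opening: 0.0928
gripper_force: 0.0
```

```bash
python3 go.py .4945 .419 .036
```

```text
t 3.15 pos [0.4962 0.4211 0.0396] phi 0.458 q6 1.74 tilt [-0.001 -0.001 -1.   ] open 0.0928 | tool d [-0.0025  0.0011  0.0036]
```

Converted, -0.002 m is -0.04, 0.001 m is 0.02.

Call:
{"api": "advance", "payload": {
  "ticks": [
    [[0.06,-0.04,0.02,0.02,0],[0.045,0,0,0,0],[0.03,0,0,0,0],[0.03,0,0,0,0],[0.03,0,0,0,0],[0.03,0,0,0,0],[0.03,0,0,0,0]]
  ],
  "grip_n": 20
}}

```text
t: 3.85
tool_pos: [0.4952, 0.4202, 0.0392]
orientation: [-3.06, -0.713, -0.0]
force: [-0.1, -0.0, -0.3]
opening: 0.042
gripper_force: 0.0
```

```bash
python3 go.py .4945 .419 .036
```

```text
t 3.85 pos [0.4952 0.4202 0.0392] phi 0.458 q6 1.74 tilt [ 0.  0. -1.] open 0.042 | tool d [-0.0012  0.0008  0.0032]
```

Converted, 0.003 m is 0.06, -0.001 m is -0.02.

Call:
{"api": "advance", "payload": {
  "ticks": [
    [[0.042,-0.02,0,0.06,0],[0.042,0,0,0,0],[0.03,0,0,0,0],[0.03,0,0,0,0],[0.03,0,0,0,0],[0.03,0,0,0,0]]
  ],
  "grip_n": 20
}}

```text
t: 4.45
tool_pos: [0.4942, 0.4196, 0.036]
orientation: [3.06, 0.713, -0.0]
force: [-0.6, -1.1, -1.0]
opening: 0.0357
gripper_force: 20.0
```

```bash
python3 go.py .4775 -.093 .16
```

```text
t 4.45 pos [0.4942 0.4196 0.036 ] phi 0.458 q6 1.74 tilt [-0. -0. -1.] open 0.0357 | tool d [-0.2416  0.4525 -0.124 ]
```

The speaker is gripped at 35.7 mm with 20 N. Lift and carry it to its jig.

Converted, 0.034 m is 0.68, -0.03 m is -0.6.

Call:
{"api": "advance", "payload": {
  "ticks": [
    [[0.03,0,0,-0.2,0],[0.03,0,0,-0.4,0],[0.03,0,0,-0.6,0],[0.03,-0.12,0.24,-0.6,0],[0.03,-0.24,0.44,-0.4,0],[0.03,-0.36,0.68,-0.28,0],[0.03,-0.36,0.68,0,0],[0.03,-0.36,0.68,0,0],[0.03,-0.36,0.68,0,0],[0.03,-0.36,0.68,0,0],[0.03,-0.36,0.68,0,0],[0.03,-0.36,0.68,0,0],[0.03,-0.36,0.68,0,0],[0.03,-0.36,0.68,0,0],[0.03,-0.36,0.68,0,0],[0.03,-0.36,0.68,0,0],[0.03,-0.32,0.6,0,0],[0.03,-0.2,0.3,0,0],[0.03,0,0,0,0],[0.03,0,0,0,0]]
  ]
}}

```text
t: 6.45
tool_pos: [0.4776, -0.0936, 0.1607]
orientation: [-3.06, -0.711, -0.001]
force: [0.0, 0.5, -1.5]
opening: 0.0355
gripper_force: 20.0
```

```bash
python3 go.py .4775 -.093 .042
```

Run:
```python
from h import *
snap('wrist','w2')
```

```text
t 6.45 pos [ 0.4776 -0.0936  0.1607] phi 0.457 q6 0.81 tilt [ 0.001  0.    -1.   ] open 0.0355 | tool d [ 1.000e-04 -6.000e-04  1.187e-01]
```

View pics/w2.png

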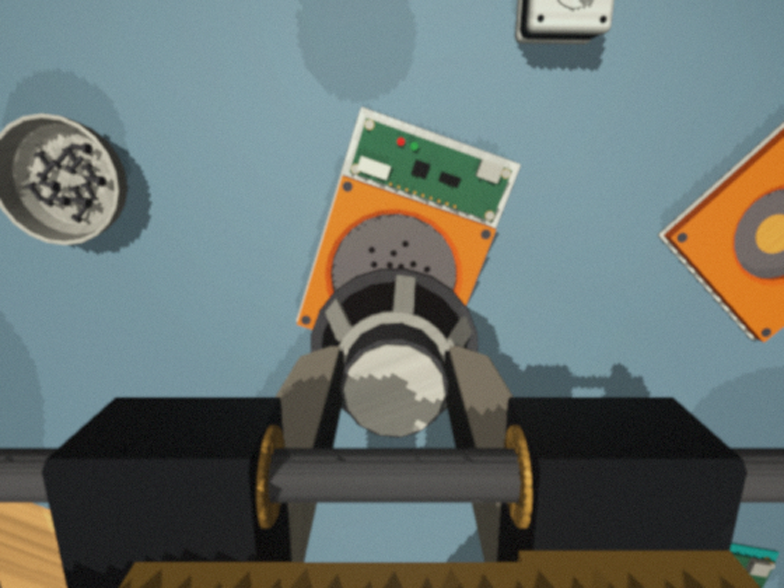

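The speaker is held upright above the recess. The block's visible corners are (343,177), (497,227) and (297,325); I'll check its centre from them.

Run:
```python
from h import *
c=load('w2'); A,B,C=[world(c,u/1.4,v/1.4,.012) for u,v in[(343,177),(497,227),(297,325)]]
print(np.linalg.norm(A-B),np.linalg.norm(A-C),(B+C)/2)
```

```text
0.09521408967801197 0.09582041871557298 [ 0.4775417  -0.09320005  0.012     ]
```

Converted, 0.03 m is 0.6, 0.02 m is 0.4.

Call:
{"api": "advance", "payload": {
  "ticks": [
    [[0.03,0,-0.01,0.4,0],[0.03,0,0,0.6,0],[0.03,0,0,0.6,0],[0.03,0,0,0.4,0],[0.03,0,0,0.24,0],[0.03,0,0,0,0],[0.03,0,0,0,0]]
  ]
}}

```text
t: 7.2
tool_pos: [0.4779, -0.0928, 0.049]
orientation: [3.059, 0.714, 0.001]
force: [0.4, 0.4, -1.5]
opening: 0.0354
gripper_force: 20.0
```

```bash
python3 go.py .4775 -.093 .040
```

```text
t 7.2 pos [ 0.4779 -0.0928  0.049 ] phi 0.459 q6 0.81 tilt [ 0.001 -0.    -1.   ] open 0.0354 | tool d [-0.0004  0.      0.009 ]
```

Converted, 0.004 m is 0.08, 0.003 m is 0.06.

Call:
{"api": "advance", "payload": {
  "ticks": [
    [[0.03,0,0,0.08,0],[0.03,0,0,0.06,0],[0.03,0,0,0.02,0],[0.03,0,0,0,0],[0.03,0,0,0,0],[0.03,0,0,0,0]]
  ]
}}

```text
t: 7.8
tool_pos: [0.4773, -0.0932, 0.0403]
orientation: [3.06, 0.713, 0.0]
force: [0.4, -0.2, -1.7]
opening: 0.0355
gripper_force: 20.0
```

```bash
python3 go.py .4775 -.093 .040
```

```text
t 7.8 pos [ 0.4773 -0.0932  0.0403] phi 0.458 q6 0.81 tilt [ 0. -0. -1.] open 0.0355 | tool d [ 0.0002 -0.0001  0.0003]
```

Converted, 0.0005 m is 0.01.

Call:
{"api": "advance", "payload": {
  "ticks": [
    [[0.03,0,0,0.01,0],[0.03,0,0,0.01,0],[0.03,0,0,0,0],[0.03,0,0,0,0]]
  ]
}}

```text
t: 8.2
tool_pos: [0.4775, -0.0932, 0.0398]
orientation: [3.059, 0.713, 0.0]
force: [-2.5, 1.1, 5.6]
opening: 0.0358
gripper_force: 20.0
```

The speaker has touched down. Release slowly, rise, then turn toward the fan.

Converted, -0.04 m is -0.8, -0.03 m is -0.6, -0.136 rad / 3.1416 = -0.0433.

Call:
{"api": "advance", "payload": {
  "ticks": [
    [[0.037,0,0,0,0],[0.042,0,0,0,0],[0.05,0,0,0,0],[0.06,0,0,0,0],[0.06,0,0,0,0],[0.06,0,0,0,0],[0.06,0,0,-0.2,0],[0.07,0,0,-0.6,0],[0.093,0,0,-0.8,0],[0.093,0,0,-0.8,0],[0.093,0,0,0,-0.0433],[0.093,0,0,0,-0.0433],[0.093,0,0,0,-0.0433],[0.093,0,0,0,0],[0.093,0,0,0,0]]
  ],
  "grip_n": 20
}}

```text
t: 9.7
tool_pos: [0.4773, -0.0932, 0.1596]
orientation: [2.854, 1.312, 0.001]
force: [-0.8, 0.7, -0.4]
opening: 0.0932
gripper_force: 0.0
```

```bash
python3 go.py .6705 .1128 .16 .866
```

```text
t 9.7 pos [ 0.4773 -0.0932  0.1596] phi 0.862 q6 0.41 tilt [ 0. -0. -1.] open 0.0932 | tool d [ 0.2821  0.0125 -0.0003] turn -0.004 (mod pi)
```

Run:
```python
from h import *
c=snap('wrist','w3')
```

```text
(no output)
```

View pics/w3.png

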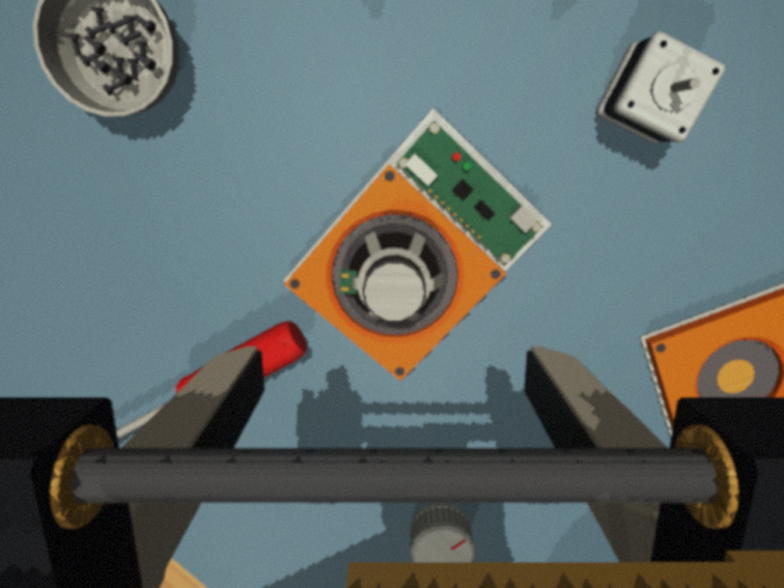

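The speaker lies flat and centred in its recess at (394,275), face down as before. On to the fan.

Converted, 0.035 m is 0.7, 0.03 m is 0.6, -0.004 rad / 3.1416 = -0.0013.

Call:
{"api": "advance", "payload": {
  "ticks": [
    [[0.093,0.4,0.02,0,0],[0.093,0.7,0.03,0,0],[0.093,0.7,0.04,0,0],[0.093,0.7,0.04,0,0],[0.093,0.7,0.04,0,0],[0.093,0.7,0.04,0,0],[0.093,0.7,0.02,0,0],[0.093,0.6,0.02,0,0],[0.093,0.3,0,0,-0.0013],[0.093,0.14,0,0.4,0],[0.093,0,0,0.4,0],[0.093,0,0,0,0],[0.093,0,0,0,0]]
  ]
}}

```text
t: 11.05
tool_pos: [0.6682, 0.1129, 0.1175]
orientation: [-2.849, -1.321, 0.004]
force: [0.0, -0.5, -0.5]
opening: 0.0929
gripper_force: 0.0
```

```bash
python3 go.py .6705 .1128 .027 .866
```

Run:
```python
from h import *
c=snap('wrist','w4')
```

```text
t 11.05 pos [0.6682 0.1129 0.1175] phi 0.868 q6 0.79 tilt [-0.003 -0.    -1.   ] open 0.0929 | tool d [0.0015 0.002  0.0905] turn 0.002 (mod pi)
```

View pics/w4.png

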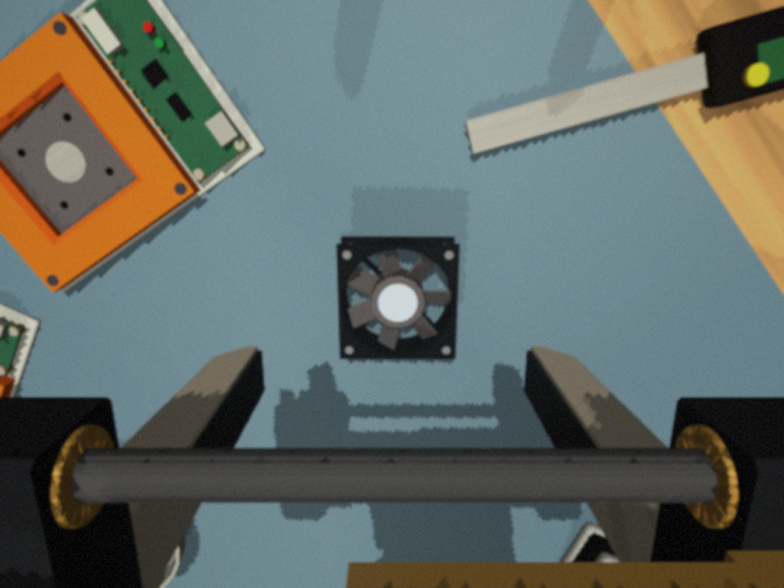

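The fan is square to the fingers. Its top corners are (337,244), (460,243), (341,358) and (456,357), and both sides are free.

Run:
```python
from h import *
c=load('w4'); q=[world(c,u/1.4,v/1.4,.025) for u,v in[(337,244),(460,243),(456,357),(341,358)]]
q=np.array(q); print(q.round(4),q.mean(0)); print([np.linalg.norm(q[i]-q[i-1]).round(4) for i in range(4)], world(c,398/1.4,302/1.4,.024),cv2.minAreaRect(q[:,:2].astype(np.float32)))
```

```text
[[0.6664 0.155  0.025 ]
 [0.7124 0.1167 0.025 ]
 [0.6738 0.071  0.025 ]
 [0.6278 0.1091 0.025 ]] [0.67011104 0.11295093 0.025     ]
[np.float64(0.06), np.float64(0.0599), np.float64(0.0598), np.float64(0.0597)] [0.66985091 0.11299665 0.024     ] ((0.6701311469078064, 0.11289982497692108), (0.06022074446082115, 0.059922393411397934), 49.96259689331055)
```

Converted, 0.03 m is 0.6, 0.001 m is 0.02, -0.003 rad / 3.1416 = -0.001.

Call:
{"api": "advance", "payload": {
  "ticks": [
    [[0.093,0.02,0.02,0.6,-0.001],[0.093,0,0,0.6,0],[0.093,0,0,0.4,0],[0.093,0,0,0.16,0],[0.093,0,0,0,0],[0.093,0,0,0,0],[0.093,0,0,0,0]]
  ]
}}

```text
t: 11.8
tool_pos: [0.6725, 0.1137, 0.0335]
orientation: [2.846, 1.327, 0.005]
force: [0.8, -0.3, -0.0]
opening: 0.093
gripper_force: 0.0
```

```bash
python3 go.py .6701 .1129 .027 .870
```

```text
t 11.8 pos [0.6725 0.1137 0.0335] phi 0.873 q6 0.79 tilt [ 0.003  0.    -1.   ] open 0.093 | tool d [-0.0022 -0.0013  0.0065] turn 0.003 (mod pi)
```

Converted, 0.004 m is 0.08, 0.003 m is 0.06, 0.002 rad / 3.1416 = 0.0006.

Call:
{"api": "advance", "payload": {
  "ticks": [
    [[0.08,-0.04,-0.02,0.08,0.0006],[0.07,0,0,0.06,0],[0.065,0,0,0,0],[0.065,0,0,0,0]]
  ],
  "grip_n": 15
}}

```text
t: 12.2
tool_pos: [0.6686, 0.1128, 0.0239]
orientation: [-2.848, -1.325, 0.001]
force: [-0.2, -0.6, -0.3]
opening: 0.0671
gripper_force: 0.0
```

```bash
python3 go.py .6701 .1129 .027 .870
```

```text
t 12.2 pos [0.6686 0.1128 0.0239] phi 0.871 q6 0.79 tilt [-0. -0. -1.] open 0.0671 | tool d [ 0.001   0.0011 -0.0031] turn 0.001 (mod pi)
```

Converted, -0.003 m is -0.06, 0.001 m is 0.02.

Call:
{"api": "advance", "payload": {
  "ticks": [
    [[0.065,0.02,0.01,-0.06,0],[0.065,0,0,0,0],[0.055,0,0,0,0],[0.055,0,0,0,0],[0.055,0,0,0,0],[0.055,0,0,0,0],[0.055,0,0,0,0]]
  ],
  "grip_n": 15
}}

```text
t: 12.9
tool_pos: [0.6702, 0.1133, 0.0275]
orientation: [2.848, 1.325, 0.001]
force: [0.6, 0.4, 3.0]
opening: 0.0597
gripper_force: 15.0
```

```bash
python3 go.py .406 .2397 .15 .3945
```

```text
t 12.9 pos [0.6702 0.1133 0.0275] phi 0.871 q6 0.79 tilt [ 0.001  0.    -1.   ] open 0.0597 | tool d [-0.0734 -0.2834 -0.1227] turn 0.476 (mod pi)
```

The fan is gripped at 59.7 mm. Lift it, carry it to the fan jig and turn.

Converted, -0.04 m is -0.8, -0.03 m is -0.6, 0.12 rad / 3.1416 = 0.0382.

Call:
{"api": "advance", "payload": {
  "ticks": [
    [[0.055,0,0,-0.2,0],[0.055,0,0,-0.6,0],[0.055,0,0,-0.8,0],[0.055,-0.06,-0.26,-0.6,0],[0.055,-0.16,-0.6,-0.26,0],[0.055,-0.16,-0.6,0,0],[0.055,-0.16,-0.6,0,0],[0.055,-0.16,-0.6,0,0],[0.055,-0.16,-0.6,0,0],[0.055,-0.16,-0.6,0,0],[0.055,-0.16,-0.6,0,0],[0.055,-0.16,-0.6,0,0],[0.055,-0.18,-0.6,0,0],[0.055,-0.1,-0.6,0,0.0191],[0.055,0,0,0,0.0382],[0.055,0,0,0,0.0382],[0.055,0,0,0,0.0382],[0.055,0,0,0,0.0178],[0.055,0,0,0,0],[0.055,0,0,0,0]]
  ]
}}

```text
t: 14.9
tool_pos: [0.3782, 0.2528, 0.1504]
orientation: [-3.08, -0.619, -0.0]
force: [0.2, -0.4, -0.7]
opening: 0.0602
gripper_force: 15.0
```

```bash
python3 go.py .406 .2397 .031 .3945
```

Run:
```python
from h import *
c=snap('wrist','w5')
```

```text
t 14.9 pos [0.3782 0.2528 0.1504] phi 0.397 q6 1.65 tilt [ 0.  0. -1.] open 0.0602 | tool d [0.0205 0.0229 0.1194] turn 0.002 (mod pi)
```

View pics/w5.png

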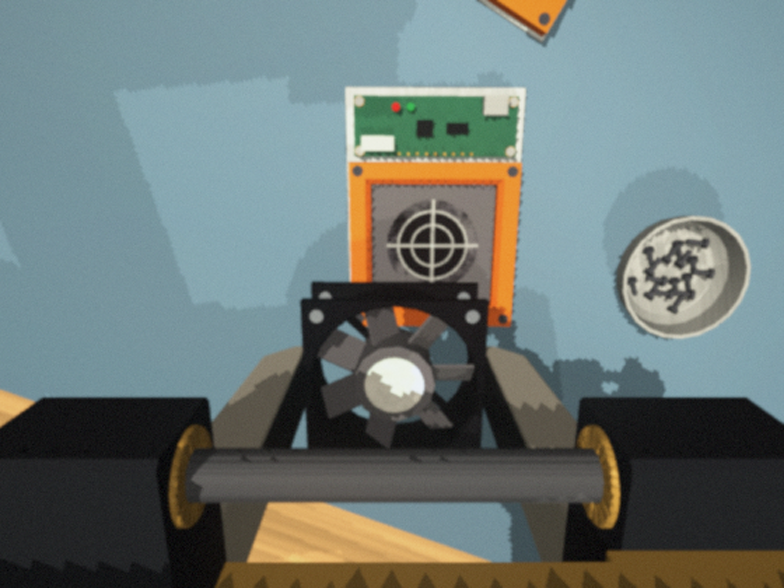

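The fan is held level and square with the jig, whose bullseye is at (433,246) and block corners at (350,163) and (523,163). I overshot the centre by about 3 cm. Re-measuring before going down.

Run:
```python
from h import *
c=load('w5'); A,B=[world(c,u/1.4,v/1.4,.012) for u,v in[(350,163),(523,163)]]
d=A-B; n=np.array([d[1],-d[0],0])/np.linalg.norm(d)
print(np.linalg.norm(d),'yaw of jig x',np.arctan2(n[1],n[0]),(A+B)/2-.048*n,world(c,433/1.4,246/1.4,.004))
```

```text
0.09591266490584147 yaw of jig x 0.3962428123650151 [0.40541073 0.2393555  0.012     ] [0.40520766 0.23963282 0.004     ]
```

Call:
{"api": "advance", "payload": {
  "ticks": [
    [[0.055,0.2,0.22,0,0],[0.055,0.21,0.24,0,0.0006],[0.055,0,0,0.6,0],[0.055,0,0,0.6,0],[0.055,0,0,0,0],[0.055,0,0,0,0]]
  ]
}}

```text
t: 15.55
tool_pos: [0.4063, 0.2389, 0.0901]
orientation: [3.081, 0.612, -0.003]
force: [-0.0, 0.1, -0.2]
opening: 0.0598
gripper_force: 15.0
```

```bash
python3 go.py .406 .2397 .031 .3945
```

```text
t 15.55 pos [0.4063 0.2389 0.0901] phi 0.392 q6 1.6 tilt [-0.002 -0.001 -1.   ] open 0.0598 | tool d [ 0.0002 -0.0009  0.0591] turn -0.002 (mod pi)
```

Converted, 0.02 m is 0.4, 0.01 m is 0.2, -0.003 rad / 3.1416 = -0.001.

Call:
{"api": "advance", "payload": {
  "ticks": [
    [[0.055,-0.01,-0.02,0.4,-0.001],[0.055,0,0,0.4,0],[0.055,0,0,0.2,0],[0.055,0,0,0,0],[0.055,0,0,0,0],[0.055,0,0,0,0]]
  ]
}}

```text
t: 16.15
tool_pos: [0.4064, 0.2408, 0.0417]
orientation: [-3.08, -0.618, -0.004]
force: [-0.1, 0.2, -0.9]
opening: 0.0595
gripper_force: 15.0
```

```bash
python3 go.py .4055 .2396 .0315 .3955
```

```text
t 16.15 pos [0.4064 0.2408 0.0417] phi 0.396 q6 1.6 tilt [ 0.002  0.001 -1.   ] open 0.0595 | tool d [-0.0013  0.0008  0.0102] turn 0.0 (mod pi)
```

Converted, 0.004 m is 0.08, 0.003 m is 0.06.

Call:
{"api": "advance", "payload": {
  "ticks": [
    [[0.055,-0.01,0.01,0.08,0],[0.055,0,0,0.06,0],[0.055,0,0,0.02,0],[0.055,0,0,0,0],[0.055,0,0,0,0],[0.055,0,0,0,0]]
  ]
}}

```text
t: 16.75
tool_pos: [0.405, 0.2397, 0.0322]
orientation: [-3.08, -0.618, -0.0]
force: [0.3, -0.0, 0.5]
opening: 0.06
gripper_force: 15.0
```

```bash
python3 go.py .4055 .2396 .0315 .3955
```

```text
t 16.75 pos [0.405  0.2397 0.0322] phi 0.396 q6 1.6 tilt [ 0.  0. -1.] open 0.06 | tool d [0.0004 0.0003 0.0007] turn 0.0 (mod pi)
```

Converted, 0.0005 m is 0.01.

Call:
{"api": "advance", "payload": {
  "ticks": [
    [[0.055,0,0,0.01,0],[0.055,0,0,0.01,0],[0.055,0,0,0,0],[0.055,0,0,0,0]]
  ]
}}

```text
t: 17.15
tool_pos: [0.4051, 0.2397, 0.0314]
orientation: [-3.08, -0.618, -0.0]
force: [-1.3, -1.3, 3.8]
opening: 0.0601
gripper_force: 15.0
```

```bash
python3 go.py .4055 .2396 .0315 .3955
```

```text
t 17.15 pos [0.4051 0.2397 0.0314] phi 0.396 q6 1.6 tilt [ 0.  0. -1.] open 0.0601 | tool d [ 0.0004  0.0003 -0.0001] turn 0.0 (mod pi)
```

The fan has touched down. Release, rise and go to the motor.

Converted, -0.04 m is -0.8, -0.03 m is -0.6, -0.048 rad / 3.1416 = -0.0153.

Call:
{"api": "advance", "payload": {
  "ticks": [
    [[0.062,0,0,0,0],[0.066,0,0,0,0],[0.072,0,0,0,0],[0.075,0,0,0,0],[0.075,0,0,0,0],[0.075,0,0,-0.2,0],[0.075,0,0,-0.6,0],[0.093,0,0,-0.8,0],[0.093,0,0,-0.8,-0.0153],[0.093,0,0,0,0],[0.093,0,0,0,0]]
  ],
  "grip_n": 15
}}

```text
t: 18.25
tool_pos: [0.406, 0.2402, 0.1531]
orientation: [-3.064, -0.691, -0.006]
force: [-0.6, 0.4, -0.6]
opening: 0.0929
gripper_force: 0.0
```

```bash
python3 go.py .6546 -.1047 .15 .443
```

Run:
```python
from h import *
c=snap('wrist','w6')
```

```text
t 18.25 pos [0.406  0.2402 0.1531] phi 0.444 q6 1.55 tilt [ 0.003  0.002 -1.   ] open 0.0929 | tool d [0.0765 0.4182 0.0034] turn 0.001 (mod pi)
```

View pics/w6.png

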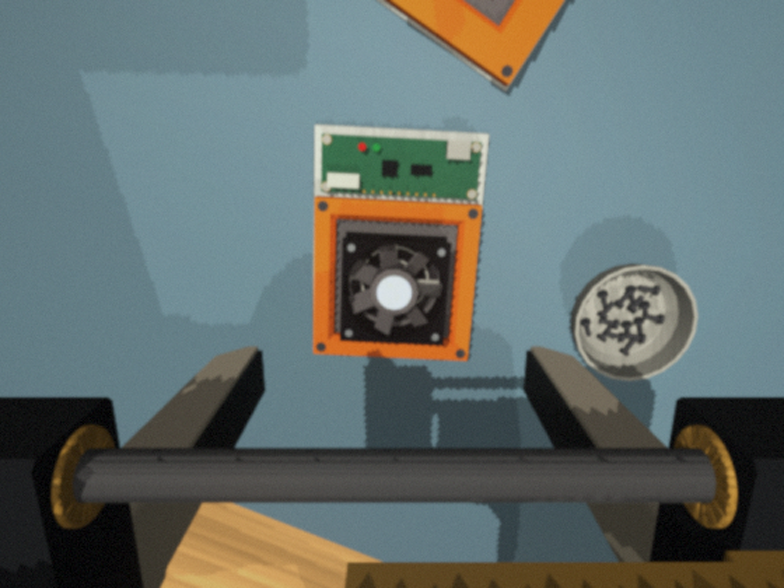

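The fan sits inside its recess at (395,290), level, and the dish is undisturbed. Now to the motor.

Converted, 0.033 m is 0.66, 0.03 m is 0.6.

Call:
{"api": "advance", "payload": {
  "ticks": [
    [[0.093,0.06,0.3,0,0],[0.093,0.12,0.6,0,0],[0.093,0.12,0.66,0,0],[0.093,0.12,0.66,0,0],[0.093,0.12,0.66,0,0],[0.093,0.12,0.66,0,0],[0.093,0.12,0.66,0,0],[0.093,0.12,0.66,0,0],[0.093,0.12,0.66,0,0],[0.093,0.12,0.66,0,0],[0.093,0.12,0.66,0,0],[0.093,0.12,0.66,0,0],[0.093,0.12,0.66,0,0],[0.093,0.03,0.2,0,0],[0.093,0,0,0,0],[0.093,0,0,0,0]]
  ]
}}

```text
t: 19.9
tool_pos: [0.6524, -0.1041, 0.1497]
orientation: [-3.063, -0.691, 0.004]
force: [0.2, -0.8, 0.2]
opening: 0.0931
gripper_force: 0.0
```

```bash
python3 go.py .6546 -.1047 .027 .443
```

Run:
```python
from h import *
c=snap('wrist','w7')
```

```text
t 19.9 pos [ 0.6524 -0.1041  0.1497] phi 0.444 q6 0.89 tilt [-0.003  0.001 -1.   ] open 0.0931 | tool d [0.002  0.0018 0.1227] turn 0.001 (mod pi)
```

View pics/w7.png

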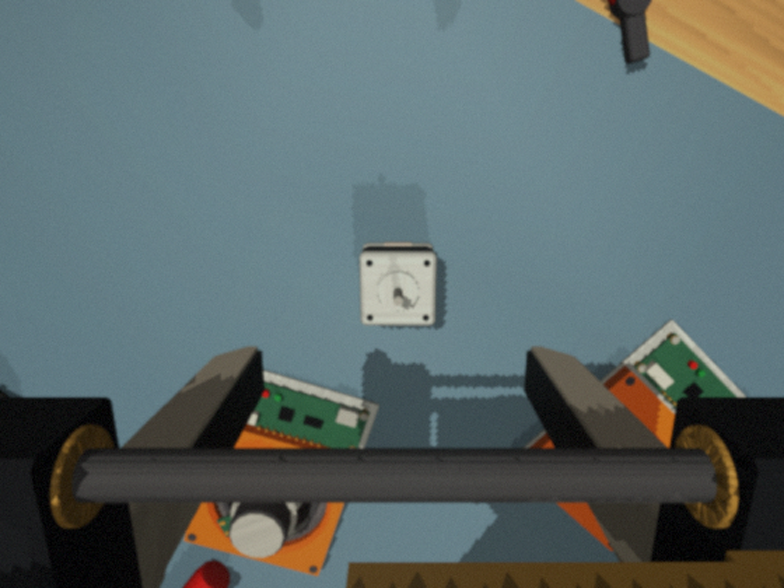

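The motor stands upright with its top face spanning about (360–437, 249–326), square to the fingers and with free space either side.

Run:
```python
from h import *
c=load('w7'); q=np.array([world(c,u/1.4,v/1.4,.034) for u,v in[(360,249),(437,250),(435.5,326),(361,324.5)]])
print(q.mean(0),[np.linalg.norm(q[i]-q[i-1]).round(4) for i in range(4)],cv2.minAreaRect(q[:,:2].astype(np.float32)))
```

```text
[ 0.65484588 -0.10464325  0.034     ] [np.float64(0.0427), np.float64(0.0412), np.float64(0.0431), np.float64(0.0416)] ((0.6548133492469788, -0.10476423054933548), (0.04338683560490608, 0.041587114334106445), 25.107929229736328)
```

Call:
{"api": "advance", "payload": {
  "ticks": [
    [[0.093,0.03,0.03,0.6,0],[0.093,0,0,0.6,0],[0.093,0,0,0.4,0],[0.093,0,0,0,0],[0.093,0,0,0,0]]
  ]
}}

```text
t: 20.45
tool_pos: [0.6551, -0.1047, 0.0714]
orientation: [-3.064, -0.693, 0.001]
force: [0.4, -0.1, 0.2]
opening: 0.0928
gripper_force: 0.0
```

```bash
python3 go.py .6546 -.1047 .027 .443
```

```text
t 20.45 pos [ 0.6551 -0.1047  0.0714] phi 0.445 q6 0.89 tilt [-0.001  0.    -1.   ] open 0.0928 | tool d [-0.0004 -0.0001  0.0444] turn 0.002 (mod pi)
```

Converted, 0.02 m is 0.4, 0.015 m is 0.3, 0.003 rad / 3.1416 = 0.001.

Call:
{"api": "advance", "payload": {
  "ticks": [
    [[0.08,0,0,0.4,0.001],[0.07,0,0,0.3,0],[0.06,0,0,0.12,0],[0.05,0,0,0,0],[0.05,0,0,0,0],[0.05,0,0,0,0]]
  ],
  "grip_n": 25
}}

```text
t: 21.05
tool_pos: [0.6563, -0.1059, 0.0312]
orientation: [3.065, 0.687, 0.002]
force: [0.3, 0.5, -0.5]
opening: 0.0516
gripper_force: 0.0
```

```bash
python3 go.py .6548 -.1047 .029 .441
```

```text
t 21.05 pos [ 0.6563 -0.1059  0.0312] phi 0.441 q6 0.89 tilt [ 0.002 -0.    -1.   ] open 0.0516 | tool d [-0.0008 -0.0017  0.0022] turn -0.0 (mod pi)
```

Converted, -0.001 m is -0.02, -0.0005 m is -0.01.

Call:
{"api": "advance", "payload": {
  "ticks": [
    [[0.05,-0.01,-0.02,0.02,0],[0.05,0,0,0,0],[0.036,0,0,0,0],[0.036,0,0,0,0],[0.036,0,0,0,0],[0.036,0,0,0,0]]
  ],
  "grip_n": 25
}}

```text
t: 21.65
tool_pos: [0.6547, -0.105, 0.0293]
orientation: [3.066, 0.687, 0.0]
force: [0.3, 0.2, 1.8]
opening: 0.0419
gripper_force: 25.0
```

```bash
python3 go.py .5853 .2728 .16 -.131
```

```text
t 21.65 pos [ 0.6547 -0.105   0.0293] phi 0.441 q6 0.89 tilt [ 0. -0. -1.] open 0.0419 | tool d [ 0.0985 -0.3713 -0.1307] turn 0.572 (mod pi)
```

The motor is gripped at 41.9 mm. Lift, carry, then turn.

Converted, -0.04 m is -0.8, -0.031 m is -0.62.

Call:
{"api": "advance", "payload": {
  "ticks": [
    [[0.036,0,0,-0.2,0],[0.036,0,0,-0.6,0],[0.036,0,0,-0.8,0],[0.036,0,0,-0.7,0],[0.036,0.06,-0.26,-0.3,0],[0.036,0.166,-0.62,0,0],[0.036,0.166,-0.62,0,0],[0.036,0.166,-0.62,0,0],[0.036,0.166,-0.62,0,0],[0.036,0.166,-0.62,0,0],[0.036,0.166,-0.62,0,0],[0.036,0.166,-0.62,0,0],[0.036,0.166,-0.62,0,0],[0.036,0.166,-0.62,0,0],[0.036,0.166,-0.62,0,0],[0.036,0.166,-0.62,0,0],[0.036,0.08,-0.34,0,0],[0.036,0,0,0,0]]
  ]
}}

```text
t: 23.45
tool_pos: [0.5836, 0.275, 0.1582]
orientation: [-3.064, -0.692, 0.002]
force: [0.9, -0.1, -1.8]
opening: 0.0421
gripper_force: 25.0
```

Call:
{"api": "advance", "payload": {
  "ticks": [
    [[0.036,0,0,0,0.0318],[0.036,0,0,0,0.0382],[0.036,0,0,0,0.0382],[0.036,0,0,0,0.0382],[0.036,0,0,0,0.0357],[0.036,0,0,0,0],[0.036,0,0,0,0],[0.036,0,0,0,0]]
  ]
}}

```text
t: 24.25
tool_pos: [0.5853, 0.2719, 0.159]
orientation: [3.135, -0.203, -0.0]
force: [1.4, 0.9, -1.3]
opening: 0.0419
gripper_force: 25.0
```

```bash
python3 go.py .5853 .2728 .0333 -.131
```

Run:
```python
from h import *
c=snap('wrist','w8')
```

```text
t 24.25 pos [0.5853 0.2719 0.159 ] phi -0.129 q6 2.06 tilt [-0. -0. -1.] open 0.0419 | tool d [-1.000e-04 -9.000e-04  1.257e-01] turn 0.002 (mod pi)
```

View pics/w8.png

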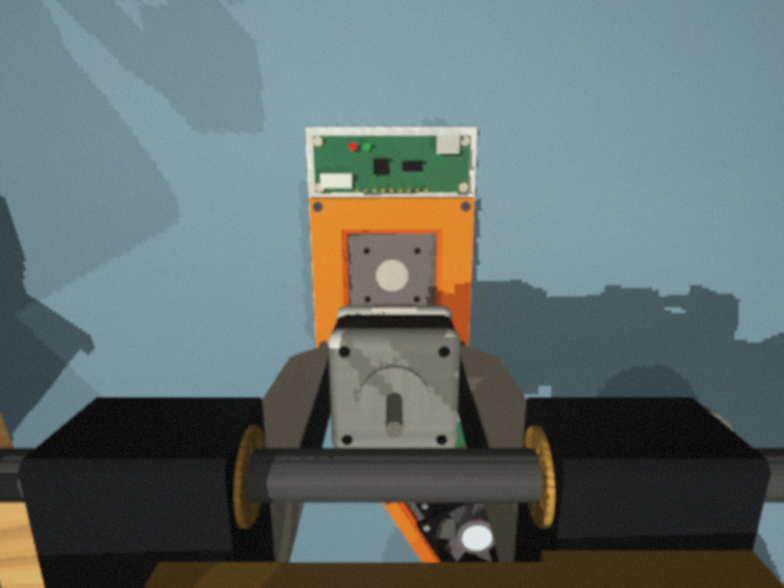

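The motor is held upright and square with the jig. The recess centre disc is at (392,275), and the block's corners are about (310,199) and (475,198).

Run:
```python
from h import *
c=load('w8'); A,B=[world(c,u/1.4,v/1.4,.012) for u,v in[(309.5,199),(475.5,198.5)]]
d=A-B; n=np.array([d[1],-d[0],0])/np.linalg.norm(d)
print(np.linalg.norm(d),'yaw',np.arctan2(n[1],n[0]),(A+B)/2-.048*n,world(c,392/1.4,275/1.4,.004))
```

```text
0.09655932458513239 yaw -0.12655151211730836 [0.58456432 0.27308976 0.012     ] [0.58502787 0.27352967 0.004     ]
```

Call:
{"api": "advance", "payload": {
  "ticks": [
    [[0.036,0,-0.01,0.4,0.0006],[0.036,0,0,0.6,0],[0.036,0,0,0.6,0],[0.036,0,0,0.4,0],[0.036,0,0,0.3,0],[0.036,0,0,0,0],[0.036,0,0,0,0],[0.036,0,0,0,0]]
  ]
}}

```text
t: 25.1
tool_pos: [0.5866, 0.2734, 0.0461]
orientation: [-3.133, 0.209, -0.004]
force: [-0.4, 0.1, -1.4]
opening: 0.0419
gripper_force: 25.0
```

```bash
python3 go.py .5853 .2728 .0333 -.131
```

```text
t 25.1 pos [0.5866 0.2734 0.0461] phi -0.133 q6 2.06 tilt [ 0.003  0.001 -1.   ] open 0.0419 | tool d [-0.0013  0.0008  0.0128] turn -0.002 (mod pi)
```

Converted, 0.005 m is 0.1, 0.003 m is 0.06, -0.003 rad / 3.1416 = -0.001.

Call:
{"api": "advance", "payload": {
  "ticks": [
    [[0.036,-0.02,0,0.1,-0.001],[0.036,0,0,0.06,0],[0.036,0,0,0.04,0],[0.036,0,0,0,0],[0.036,0,0,0,0],[0.036,0,0,0,0]]
  ]
}}

```text
t: 25.7
tool_pos: [0.5844, 0.2731, 0.0343]
orientation: [-3.135, 0.204, -0.0]
force: [0.0, -0.1, -2.6]
opening: 0.0418
gripper_force: 25.0
```

```bash
python3 go.py .585 .2731 .0333 -.129
```

```text
t 25.7 pos [0.5844 0.2731 0.0343] phi -0.13 q6 2.06 tilt [ 0.  0. -1.] open 0.0418 | tool d [ 0.0006 -0.0001  0.001 ] turn -0.001 (mod pi)
```

The rows are not in the units I measure in: shifts go in shares of 50 mm and turns go in shares of 180 degrees. I convert before sending: 0.0005 m is 0.01, 0.0003 m is 0.006.

Call:
{"api": "advance", "payload": {
  "ticks": [
    [[0.036,0,0,0.01,0],[0.036,0,0,0.01,0],[0.036,0,0,0.006,0],[0.036,0,0,0,0],[0.036,0,0,0,0]]
  ]
}}

```text
t: 26.2
tool_pos: [0.5845, 0.2731, 0.0333]
orientation: [-3.135, 0.204, -0.001]
force: [-2.0, -0.3, 2.4]
opening: 0.0417
gripper_force: 25.0
```

```bash
python3 go.py .585 .2731 .0333 -.129
```

```text
t 26.2 pos [0.5845 0.2731 0.0333] phi -0.13 q6 2.06 tilt [ 0.  0. -1.] open 0.0417 | tool d [ 0.0005 -0.0001 -0.    ] turn -0.001 (mod pi)
```

The motor has touched down. Release, rise, and move toward the knob.

Converted, -0.04 m is -0.8, -0.03 m is -0.6.

Call:
{"api": "advance", "payload": {
  "ticks": [
    [[0.044,0,0,0,0],[0.048,0,0,0,0],[0.056,0,0,0,0],[0.06,0,0,0,0],[0.06,0,0,0,0],[0.06,0,0,-0.2,0],[0.06,0,0,-0.6,0],[0.07,0,0,-0.8,0],[0.07,0,0,-0.8,0],[0.07,0,0,0,0],[0.07,0,0,0,0]]
  ],
  "grip_n": 15
}}

```text
t: 27.3
tool_pos: [0.5856, 0.2736, 0.1556]
orientation: [-3.133, 0.204, -0.006]
force: [-0.7, 0.2, -0.8]
opening: 0.0699
gripper_force: 0.0
```

```bash
python3 go.py .3794 -.2587 .15
```

Run:
```python
from h import *
c=snap('wrist','w9')
```

```text
t 27.3 pos [0.5856 0.2736 0.1556] phi -0.13 q6 2.06 tilt [ 0.004  0.002 -1.   ] open 0.0699 | tool d [-0.1354  0.5545  0.0039]
```

View pics/w9.png

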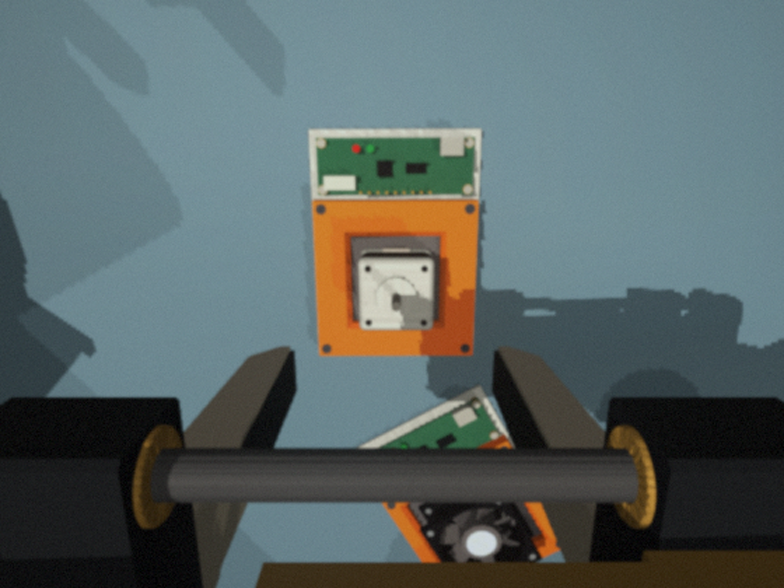

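The motor stands upright inside its recess at (396,291). Now to the knob.

Converted, 0.0325 m is 0.65, 0.0195 m is 0.39.

Call:
{"api": "advance", "payload": {
  "ticks": [
    [[0.07,-0.08,0.3,0,0],[0.07,-0.156,0.65,0,0],[0.07,-0.156,0.65,0,0],[0.07,-0.156,0.65,0,0],[0.07,-0.156,0.65,0,0],[0.07,-0.156,0.65,0,0],[0.07,-0.156,0.65,0,0],[0.07,-0.156,0.65,0,0],[0.07,-0.156,0.65,0,0],[0.07,-0.156,0.65,0,0],[0.07,-0.156,0.65,0,0],[0.07,-0.156,0.65,0,0],[0.07,-0.156,0.65,0,0],[0.07,-0.156,0.65,0,0],[0.07,-0.156,0.65,0,0],[0.07,-0.156,0.65,0,0],[0.07,-0.156,0.65,0,0],[0.07,-0.132,0.39,0,0],[0.08,0,0,0,0],[0.08,0,0,0,0]]
  ]
}}

```text
t: 29.35
tool_pos: [0.3774, -0.2585, 0.1515]
orientation: [-3.133, 0.206, 0.003]
force: [0.6, 0.5, 0.8]
opening: 0.0787
gripper_force: 0.0
```

```bash
python3 go.py .3794 -.2587 .027
```

Run:
```python
from h import *
c=snap('wrist','w10')
```

```text
t 29.35 pos [ 0.3774 -0.2585  0.1515] phi -0.132 q6 0.99 tilt [-0.002  0.002 -1.   ] open 0.0787 | tool d [0.0023 0.0002 0.1245]
```

View pics/w10.png

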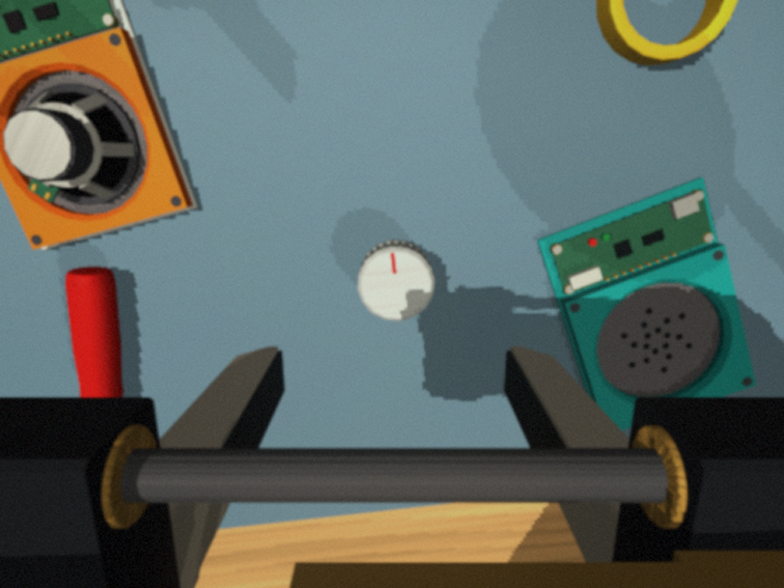

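The knob lies flat, its top centred at (396,283). The screwdriver and the turquoise jig are clear of the fingers.

Run:
```python
from h import *
c=load('w10'); print(world(c,396/1.4,282.5/1.4,.026),world(c,396/1.4,282.5/1.4))
```

```text
[ 0.37944505 -0.25929642  0.026     ] [ 0.37943799 -0.25929554  0.02597292]
```

Call:
{"api": "advance", "payload": {
  "ticks": [
    [[0.08,0.03,0,0.6,0],[0.08,0,0,0.6,0],[0.08,0,0,0.6,0],[0.07,0,0,0.4,0],[0.06,0,0,0.12,0],[0.055,0,0,0,0],[0.055,0,0,0,0],[0.055,0,0,0,0]]
  ],
  "grip_n": 15
}}

```text
t: 30.2
tool_pos: [0.3806, -0.2599, 0.0383]
orientation: [3.134, -0.204, 0.003]
force: [0.1, 0.2, 0.2]
opening: 0.0555
gripper_force: 0.0
```

```bash
python3 go.py .3795 -.2587 .027
```

```text
t 30.2 pos [ 0.3806 -0.2599  0.0383] phi -0.13 q6 0.99 tilt [ 0.002 -0.002 -1.   ] open 0.0555 | tool d [-0.0013 -0.0011  0.0113]
```

Converted, 0.005 m is 0.1, 0.003 m is 0.06.

Call:
{"api": "advance", "payload": {
  "ticks": [
    [[0.055,-0.016,-0.01,0.1,0],[0.055,0,0,0.06,0],[0.055,0,0,0.02,0],[0.055,0,0,0,0],[0.055,0,0,0,0]]
  ],
  "grip_n": 15
}}

```text
t: 30.7
tool_pos: [0.3788, -0.2588, 0.0278]
orientation: [-3.135, 0.205, 0.0]
force: [-0.5, 0.1, 0.4]
opening: 0.0552
gripper_force: 0.0
```

```bash
python3 go.py .3795 -.259 .027
```

```text
t 30.7 pos [ 0.3788 -0.2588  0.0278] phi -0.13 q6 0.99 tilt [-0.  0. -1.] open 0.0552 | tool d [0.0007 0.0001 0.0008]
```

Converted, 0.0005 m is 0.01.

Call:
{"api": "advance", "payload": {
  "ticks": [
    [[0.05,0.01,0,0.01,0],[0.038,0,0,0,0],[0.038,0,0,0,0],[0.038,0,0,0,0],[0.038,0,0,0,0]]
  ],
  "grip_n": 15
}}

```text
t: 31.2
tool_pos: [0.3794, -0.2589, 0.0274]
orientation: [3.135, -0.204, 0.0]
force: [-0.4, -0.1, -0.7]
opening: 0.0434
gripper_force: 15.0
```

```bash
python3 go.py .6036 -.2905 .15
```

```text
t 31.2 pos [ 0.3794 -0.2589  0.0274] phi -0.13 q6 0.99 tilt [ 0. -0. -1.] open 0.0434 | tool d [ 0.2264  0.0023 -0.1226]
```

The knob is gripped at 43.4 mm. Lift and carry it to the knob jig.

Converted, -0.04 m is -0.8, -0.03 m is -0.6.

Call:
{"api": "advance", "payload": {
  "ticks": [
    [[0.038,0,0,-0.2,0],[0.038,0,0,-0.6,0],[0.038,0,0,-0.8,0],[0.038,0,0,-0.6,0],[0.038,0.3,0,-0.26,0],[0.038,0.6,0.01,0,0],[0.038,0.6,0.01,0,0],[0.038,0.6,0.01,0,0],[0.038,0.6,0.01,0,0],[0.038,0.6,0,0,0],[0.038,0.6,0,0,0],[0.038,0.5,0,0,0],[0.038,0.12,0,0,0],[0.038,0,0,0,0],[0.038,0,0,0,0],[0.038,0,0,0,0]]
  ]
}}

```text
t: 32.8
tool_pos: [0.6022, -0.2902, 0.1505]
orientation: [-3.135, 0.205, 0.001]
force: [0.1, -0.8, -0.4]
opening: 0.0437
gripper_force: 15.0
```

```bash
python3 go.py .6036 -.2905 .0314
```

Run:
```python
from h import *
c=snap('wrist','w11')
```

```text
t 32.8 pos [ 0.6022 -0.2902  0.1505] phi -0.131 q6 1.18 tilt [-0.  0. -1.] open 0.0437 | tool d [1.500e-03 1.000e-04 1.191e-01]
```

View pics/w11.png

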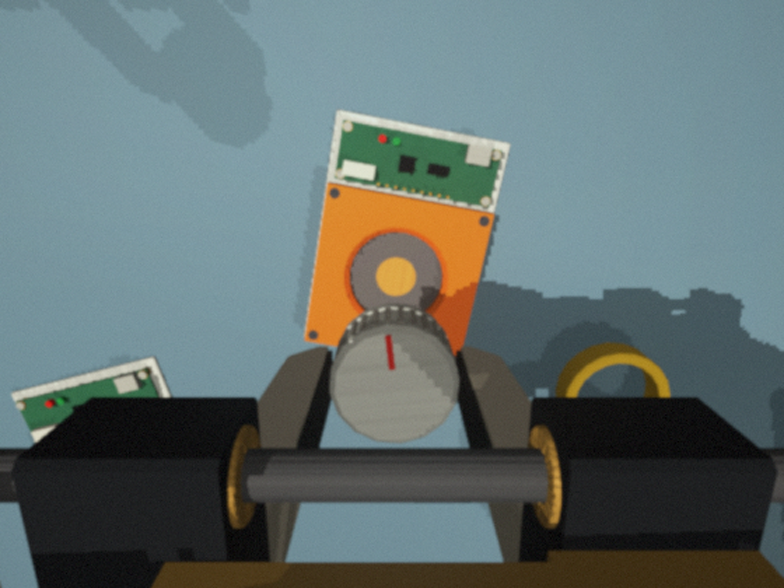

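The knob is held level, mark up, just short of the small round recess, whose disc is at (396,276). The yellow ring's near edge is at (557,385), so I'll check its clearance too.

Run:
```python
from h import *
c=load('w11'); print(world(c,396.5/1.4,276.5/1.4,.004)); A,B,C=[world(c,u/1.4,v/1.4,.012) for u,v in[(329,184),(496,213),(305,341)]]; print(np.linalg.norm(A-B),np.linalg.norm(A-C),(B+C)/2,'ring',world(c,557/1.4,385/1.4,.01))
```

```text
[ 0.60268219 -0.29138253  0.004     ]
0.0959210149935963 0.09574010437064975 [ 0.60294057 -0.29174401  0.012     ] ring [ 0.52100376 -0.3828664   0.01      ]
```

Call:
{"api": "advance", "payload": {
  "ticks": [
    [[0.038,0.02,0,0.4,0],[0.038,0,0,0.6,0],[0.038,0,0,0.6,0],[0.038,0,0,0.4,0],[0.038,0,0,0.2,0],[0.038,0,0,0,0],[0.038,0,0,0,0],[0.038,0,0,0,0]]
  ]
}}

```text
t: 33.65
tool_pos: [0.6053, -0.291, 0.0425]
orientation: [3.134, -0.204, 0.004]
force: [0.3, -0.7, -0.9]
opening: 0.0439
gripper_force: 15.0
```

```bash
python3 go.py .6036 -.2905 .0314
```

```text
t 33.65 pos [ 0.6053 -0.291   0.0425] phi -0.13 q6 1.18 tilt [ 0.003 -0.002 -1.   ] open 0.0439 | tool d [-0.0018 -0.0003  0.0111]
```

Target (.603, -.2912); the ring is 12 cm away.

Converted, 0.005 m is 0.1, 0.003 m is 0.06.

Call:
{"api": "advance", "payload": {
  "ticks": [
    [[0.038,-0.02,0.006,0.1,0],[0.038,0,0,0.06,0],[0.038,0,0,0.02,0],[0.038,0,0,0,0],[0.038,0,0,0,0],[0.038,0,0,0,0]]
  ]
}}

```text
t: 34.25
tool_pos: [0.6031, -0.2904, 0.0314]
orientation: [-3.135, 0.204, 0.0]
force: [-1.7, 0.2, 2.2]
opening: 0.0437
gripper_force: 15.0
```

```bash
python3 go.py .603 -.2912 .0314
```

```text
t 34.25 pos [ 0.6031 -0.2904  0.0314] phi -0.13 q6 1.18 tilt [-0.  0. -1.] open 0.0437 | tool d [-0.      0.0008  0.    ]
```

The knob has touched down (force now upward, height as expected). Release, rise and check everything.

Converted, -0.04 m is -0.8, -0.03 m is -0.6.

Call:
{"api": "advance", "payload": {
  "ticks": [
    [[0.046,0,0,0,0],[0.05,0,0,0,0],[0.056,0,0,0,0],[0.06,0,0,0,0],[0.06,0,0,0,0],[0.06,0,0,-0.2,0],[0.06,0,0,-0.6,0],[0.07,0,0,-0.8,0],[0.07,0,0,-0.8,0]]
  ],
  "grip_n": 15
}}

```text
t: 35.15
tool_pos: [0.6027, -0.2902, 0.1529]
orientation: [-3.135, 0.204, 0.001]
force: [0.4, -1.2, 1.5]
opening: 0.0694
gripper_force: 0.0
```

Call:
{"api": "advance", "payload": {
  "ticks": [
    [[0.07,-0.4,0.6,-0.6,0],[0.07,-0.4,0.8,-0.4,0],[0.07,-0.4,0.8,0,0],[0.07,-0.4,0.8,0,0],[0.07,-0.4,0.6,0,0],[0.07,-0.4,0.6,0,0],[0.07,0,0,0,0],[0.07,0,0,0,0]]
  ]
}}

```text
t: 35.95
tool_pos: [0.4563, -0.4837, 0.2021]
orientation: [3.135, -0.207, 0.001]
force: [-0.0, -0.4, 0.2]
opening: 0.0703
gripper_force: 0.0
```

Run:
```python
from h import *
c=snap('top','top1'); H,W=c['depth'].shape
v,u=np.mgrid[:H,:W]; Z=c['depth']
X=(np.stack([(u-c['cx'])/c['fx']*Z,(v-c['cy'])/c['fy']*Z,Z],-1)-c['t'])@c['R']
for n,p,z0,r in [('speaker',(.4775,-.093),.034,.04),('fan',(.4055,.2396),.022,.05),('motor',(.585,.273),.03,.04),('knob',(.603,-.291),.022,.04),('dish',(.4477,.1022),.012,.06)]:
    q=X[(np.hypot(X[...,0]-p[0],X[...,1]-p[1])<r)&(X[...,2]>z0)&(X[...,2]<.08)&(Z>0)]
    if len(q): b=cv2.minAreaRect(q[:,:2].astype(np.float32)); print(n,np.round(b[0],4),np.round(b[1],4),round(b[2],1),'z',np.median(q[:,2]).round(4))
```

```text
speaker [ 0.4779 -0.0932] [0.034  0.0316] 90.0 z 0.0424
fan [0.4051 0.2393] [0.0601 0.0609] 22.3 z 0.0285
motor [0.5844 0.273 ] [0.0415 0.0429] 83.1 z 0.0382
knob [ 0.6028 -0.2895] [0.0416 0.0421] 45.8 z 0.0297
dish [0.448  0.1017] [0.0691 0.0692] 0.4 z 0.0206
```

View pics/top1.png

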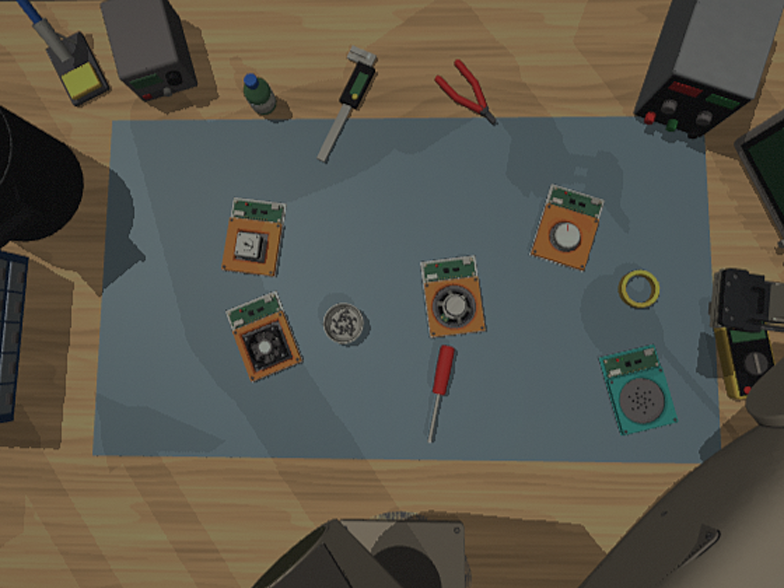

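All four parts sit centred in their jigs: speaker (455,305), fan (265,347), motor (250,245), knob (567,236). Their top heights are 4 mm above what they were on the bench, and the dish at (345,324) has not moved. Handing in.

```bash
python3 -c "
from plant import robot
print(robot.close_job())"
```

```text
the job is handed in; nothing more can be done
None
```

I set the speaker, fan, motor and knob down flat in their matching orange jigs, in that order and the same way up; the dish of screws was not moved, and the job was handed in at about 36 s.

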